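# Push the carton home between freshly glued rails

## Robot

A 6-joint arm with a two-finger parallel gripper is mounted at the origin on the work surface. World frame = base frame: x ahead of the robot, y to its left, z up, the work surface at z = 0. Lengths are in m, angles in rad, forces in N, time in s.
With the tool pointing down it reaches from about 0.375 to 0.975 m from the base axis. Payload 3.8 kg.
Tool frame: the origin (TCP) lies midway between the tips of the shut fingers; the grasp point (between the pads) lies 19 mm behind it; x points along the fingers, z is the direction in which the jaws open and shut, and the axes are right-handed (so a half turn about x gives the same grasp; the last joint's range is limited). The gripper opens to 85 mm and grips with 20 to 120 N. Pads are 22 mm wide; open, the fingers measure 114 mm over their backs; the gripper's body (76 mm by 85 mm) begins 54 mm behind the grasp point. The pads swing forward as they close: fully open they stand 13 mm farther back than shut.
Start: joints at [1.252, 0.264, 1.604, -0, 1.274, -0.037], TCP at [0.188, 0.648, 0.231] pointing down, gripper open.
Joint ranges: [-2.63, 2.63], [-0.94, 2.18], [0.31, 2.57], [-1.31, 4.45], [0, 2.66], [-2.55, 2.55]. Speed limits (rad/s): [2.57, 2.57, 3.14, 3.14, 3.14, 3.14].

## Interface

Orientations are given as a rotation vector (axis times angle).
In Python, from workcell import * gives the robot as it stands. The module is installed in compiled form; this text tells all that it offers.
- The arm moves only by the tool carry_out, never from a script. Its arguments are lists of equal length, an entry for each row: "offset": the shift along the tool's x, y, z in cm, a list of three; "delta_rot": the turn, a rotation vector about the tool's x, y, z in degrees, a list of three. A call has exactly 5 rows; each row shifts and turns the commanded pose from where the row before left it, along the tool's axes as they then stand; what a row does not reach is not made up. A row lasts 1/12 s, in which the tool goes at most 41.7 mm and 7.16 degrees, less where a joint would pass 70% of its speed; a pose out of reach is approached as far as the arm can. A call is refused whole if a number of a shift passes 4.17 or a number of a turn 7.16, either way. A call with a gripper value outside its range is refused whole. "fingers" is the opening, from -1 (shut) to 1 (fully open), set as the call begins (left out, the last holds). The fingers move at their own pace and stop on an object; "newtons" is the grip in N (left out, the last holds). Time passes only in rows, so rows that do not move let the fingers close, or fill a call up. It gives the time, the measured TCP pose, the force and the opening at its end, in the units of the state.
- read_state(): the state, without advancing time (a new reading comes with each control period).
- read_camera(name): name is "scene" or "top" or "wrist"; returns (picture, depth): 384x512x3 uint8, red, green, blue; 384x512 float32, m along the optical axis (not along the pixel's ray), 0 where there is no reading.
- get_calibration(name): a dict with "fx", "fy", "cx", "cy" (pixels), "distortion" ([k1, k2, p1, p2, k3] as OpenCV has them; the pictures are not rectified), "R" (3x3) and "t" (3): a world point X has camera coordinates R X + t; the wrist camera has in their place "mount" (4x4, takes a point from camera to tool coordinates, whose origin is the TCP and whose axes are the tool frame's). Camera axes: x right, y down, z forward; pixel columns grow to the right and rows downward; lengths in m; the calibration is good to about 2 mm. A picture is of the moment at which its call begins: read the wrist's pose just before it. get_calibration takes no time and is no camera call.
- finish_job(): hands the job in, once; it reports no verdict.
The state is a dict: "time": time; "q": joint angles; "joint_vel": joint speeds; "joint_torque": joint torques, N m; "tool_pos": TCP position; "tcp_rot": TCP orientation; "wrist_force": force on the tool from outside, world axes, zero at the start; "torque": the same for the moment, N m; "width": opening from 0.0 (shut) to 1.0 (fully open).
Only numpy, scipy, OpenCV 4.12 (cv2) and the standard library are available. Lean on these libraries where they do the work, as an engineer would, in place of code of your own. Each camera call takes 0.05 s, during which the arm holds its last target. There are 200 camera calls.

## Task

Push the carton that stands on the open part of the storage board into the empty lane and all the way home, flat and square against the end stop. The guide rails have only just been glued, so neither the carton nor the robot may touch any rail. Only push the carton along the board, never lift, carry or tip it; leave the other carton and everything else on the bench where it is, and finish clear of it all.

Things in the scene. Friction and masses are not known exactly. Their poses are not given: they have to be found in the camera images.
- carton: the cardboard carton to push, the one standing out on the open part of the board: 110 mm long (its x), 92 mm wide (its y), 60 mm high, about 0.3 to 0.65 kg, closed and rigid, slides with ordinary cardboard friction. Origin: centre of its underside; z up; at yaw equal to the board's, its x points down the lane
- lane: fixed plywood board, 12 mm thick (top at z = 12 mm). Origin: under the middle of the EMPTY lane's mouth, at bench height; x points down the lane to the end stop, y to the left looking down it (away from the robot), z up. Spans x -260 to 220, y -105 to 215 mm; bare and open where x < 0. Empty lane: x 0 to 200, y -60 to 60 mm. Occupied lane: y 78 to 198 mm
- lane_mouth (a point): middle of the empty lane's mouth, on the plywood's top face (same axes as the board). The lane is 120 mm clear between its rails: 14 mm each side of a centred, square carton
- lane_end (a point): middle of the end stop's face in the empty lane, on the plywood's top face, 200 mm from the mouth (same axes). The end stop is a fixed dark wood bar right across the board, 18 mm thick, 40 mm high above the plywood. A carton fully home has its origin 55 mm short of this point
- rail_near: fixed wooden guide rail on the robot's side of the empty lane, 200 mm long, 18 mm wide, standing 20 mm above the plywood (top 32 mm above the bench). Origin: middle of its underside; x along the rail
- rail_mid: same rail on the other side of the empty lane, shared with the occupied lane. Origin: middle of its underside
- rail_far: same rail, on the outer side of the occupied lane. Origin: middle of its underside
- neighbour: a second, identical carton already seated in the lane alongside; leave it alone. Origin: centre of its underside
- tape_roll: roll of pale tape lying flat, 90 mm across, 25 mm high, on the bench behind the end stop. Origin: centre of its underside
- screw_jar: small glass jar of screws, 50 mm across, 65 mm high, standing on the board near the occupied lane's mouth. Origin: centre of its underside
- glue_bottle: white glue bottle, 56 mm across, 150 mm high, on the bench behind the end stop. Origin: centre of its underside
- screwdriver: screwdriver lying flat on the bench just behind the end stop, up to 40 mm high. Origin: on its underside
- mug: mug, 80 mm across, 90 mm high, on the bench beyond the board's open end. Origin: centre of its underside
- offcut: piece of wood 140 x 45 x 35 mm lying on the bench beyond the board's open end. Origin: centre of its underside
Things that resemble listed ones, but are neither listed nor needed, are in the scene too. Leave any orange look-alike of the carton alone.

How it is judged:
By the outcome, as a careful person would: the job done as asked, in the order asked, and still so for the second after the job is handed in, with the robot touching nothing.
It also fails if it takes over 61 s, if anything falls off the work surface, if the arm or the gripper's body presses on something with over 40 N, if the wrist force passes 120 N, or if a joint passes its speed limit or range.

## Working session

There is one attempt and no reset: what is moved stays moved. The work goes in short steps, Python scripts to look and compute and a tool call to move; the robot and the scene stay as the last step left them, time stands still between calls to the robot, and variables do not carry over. Pictures are saved under pics/ and viewed, about 8 in all and at most 12, crops included, and the job is handed in when it is done.

Besides the shell and the picture viewer there is one more tool, called after "Emit:" in YAML: its name, and indented under it one key for each argument. carry_out: Moves the arm, as the interface text tells. Its arguments: {"type":"object","properties":{"offset":{"type":"array"},"delta_rot":{"type":"array"},"fingers":{"type":"number"},"newtons":{"type":"number"}},"required":["offset","delta_rot"]}

```bash
mkdir -p pics
cat > h.py <<'E'
from workcell import *
import numpy as np, cv2
from scipy.spatial.transform import Rotation as Ro
def cloud(n):
    st=read_state(); p,d=read_camera(n); c=get_calibration(n)
    K=np.array([[c['fx'],0,c['cx']],[0,c['fy'],c['cy']],[0,0,1]]);D=np.array(c['distortion'])
    h,w=d.shape; u,v=np.meshgrid(np.arange(w),np.arange(h))
    n2=cv2.undistortPoints(np.stack([u,v],-1).reshape(-1,1,2).astype(np.float64),K,D).reshape(h,w,2)
    C=np.dstack([n2[...,0]*d,n2[...,1]*d,d])
    if 'mount' in c:
        M=np.array(c['mount']);R=Ro.from_rotvec(st['tcp_rot']).as_matrix()
        W=(C@M[:3,:3].T+M[:3,3])@R.T+st['tool_pos']
    else: W=(C-np.array(c['t']))@np.array(c['R'])
    W[d==0]=np.nan
    return p,d,W
def save(n,p): cv2.imwrite('pics/'+n+'.png',p[...,::-1])
E
python3 - <<'E'
from h import *
s=read_state(); print(s); print(Ro.from_rotvec(s['tcp_rot']).as_matrix().round(3))
for n in ['top','scene']:
    p,d,W=cloud(n); save(n,p); np.save(n+'W.npy',W); np.save(n+'P.npy',p)
E
```

```text
{'time': 0.0, 'q': array([ 1.25212865e+00,  2.64744752e-01,  1.60539984e+00,  1.65270962e-05,
        1.27370519e+00, -3.68848206e-02]), 'joint_vel': array([ 5.46454514e-04,  8.82326636e-04,  7.51265518e-04,  1.00680563e-03,
       -8.82182379e-04, -3.83688831e-05]), 'joint_torque': array([-2.63662630e-03, -5.15094566e+01, -3.67320979e+01, -3.01265436e-04,
        1.28016292e-02,  1.15633250e-05]), 'tool_pos': array([0.1874492 , 0.64767409, 0.22995374]), 'tcp_rot': array([-1.00048877,  1.3313378 ,  0.99836672]), 'wrist_force': array([ 0.73099339,  0.22971945, -0.5526299 ]), 'torque': array([-0.00156727, -0.00663443,  0.00332529]), 'width': 0.9998671328319055}
[[-0.001 -0.961  0.278]
 [-0.002  0.278  0.961]
 [-1.     0.    -0.002]]
```

View pics/top.png

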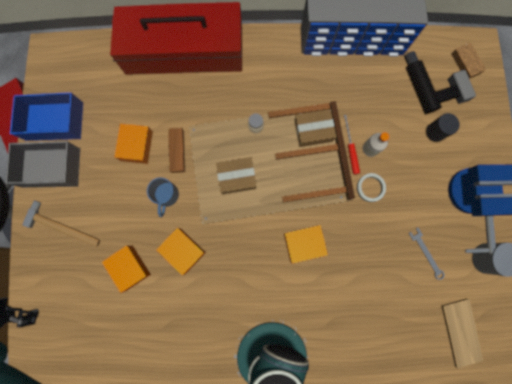

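View pics/scene.png

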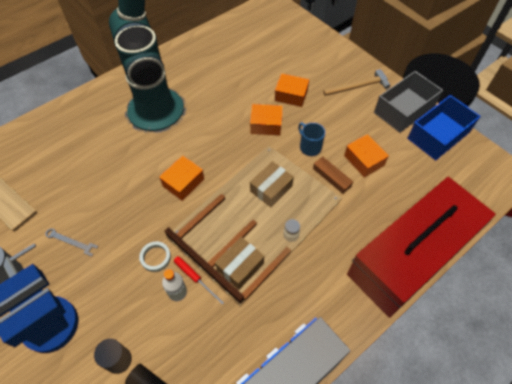

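The top view shows the free carton, brown with a pale stripe, at (237,175). The neighbour is seated at (317,127), the end stop runs from about (335,103) to (350,200), and the empty lane lies between the rails at (307,152) and (313,195). The orange blocks are look-alikes, so I'll ignore them. Next I'll measure.

```bash
cat > m.py <<'E'
from h import *
W=np.load('topW.npy');P=np.load('topP.npy')
for (u,v) in [(237,175),(317,127),(270,330),(20,315),(220,205),(210,140)]: print((u,v),W[v,u].round(3))
def rect(name,m):
    n,l,s,c=cv2.connectedComponentsWithStats(m.astype(np.uint8),connectivity=4)
    for i in range(1,n):
        if s[i,4]<25: continue
        q=W[l==i]; r=cv2.minAreaRect((q[:,:2]*1000).astype(np.float32))
        print(name,c[i].round(),s[i,4],'ctr',np.round(r[0],1),'size',np.round(r[1],1),'ang',round(r[2],1),'z',np.nanmedian(q[:,2]).round(4))
box=np.zeros(W.shape[:2],bool); box[95:222,188:362]=1
Z=W[...,2]
rect('carton',box&(Z>.064)&(Z<.085))
rect('stop',box&(Z>.044)&(Z<.060))
rect('rail',box&(Z>.024)&(Z<.042))
rect('board',box&(Z>.006)&(Z<.018))
E
python3 m.py
```

```text
(237, 175) [0.551 0.095 0.074]
(317, 127) [ 0.697 -0.151  0.074]
(270, 330) [0.085 0.003 0.016]
(20, 315) [0.179 0.608 0.309]
(220, 205) [0.468 0.153 0.011]
(210, 140) [0.679 0.185 0.01 ]
carton [315. 126.] 1036 ctr [ 703.8 -146.8] size [ 92.4 112.6] ang 9.2 z 0.0723
carton [255. 120.] 176 ctr [722.4  39.3] size [43.2 43.3] ang 48.7 z 0.0775
carton [235. 174.] 1099 ctr [555.4 101.3] size [ 92.8 110.3] ang 8.3 z 0.0723
stop [342. 150.] 632 ctr [ 634.6 -230.9] size [315.2  20.5] ang 7.8 z 0.052
stop [255. 127.] 44 ctr [708.9  39.1] size [22.1 44.1] ang 0.0 z 0.0509
rail [300. 110.] 373 ctr [ 768.4 -101.9] size [ 22.  201.6] ang 7.7 z 0.0321
rail [308. 151.] 412 ctr [ 643.9 -122.5] size [ 58.6 203.4] ang 2.5 z 0.0322
rail [315. 143.] 47 ctr [ 658.8 -151.3] size [  6.7 106.8] ang 6.0 z 0.0325
rail [355. 160.] 107 ctr [ 607.5 -273.9] size [93.6 18.8] ang 6.4 z 0.026
rail [318. 191.] 457 ctr [ 525.6 -137.2] size [137.6 207.1] ang 11.0 z 0.0321
board [261. 168.] 10344 ctr [602.5  -2.3] size [321.3 475.8] ang 8.0 z 0.0124
board [348. 129.] 51 ctr [ 708.8 -261.9] size [97.7  7.4] ang 7.0 z 0.0151
```

```bash
cat > f.py <<'E'
from h import *
W=np.load('topW.npy');Z=W[...,2]
# frame fit: rail/stop edges in a rough frame, refine angle by line fits
def frame(O,a):
    a=np.radians(a); return np.array(O),np.array([np.sin(a),-np.cos(a)]),np.array([np.cos(a),np.sin(a)])
O,ex,ey=frame((.5508,-.0297),8.0)
L=np.dstack([(W[...,:2]-O)@ex,(W[...,:2]-O)@ey])
x,y=L[...,0],L[...,1]
for n,y0 in [('near',-.069),('mid',.069),('far',.207)]:
    m=(Z>.029)&(Z<.036)&(abs(y-y0)<.015)&(x>.01)&(x<.185)
    p=np.polyfit(x[m],y[m],1); print(n,m.sum(),'slope deg',np.degrees(p[0]).round(2),'y at .1',np.polyval(p,.1).round(4),'exp',y0,'xrange',np.percentile(x[m],[1,99]).round(3))
m=(Z>.049)&(Z<.056)&(abs(x-.209)<.02)&(y>-.1)&(y<.21)
p=np.polyfit(y[m],x[m],1); print('stop slope',np.degrees(p[0]).round(2),np.polyval(p,.055).round(4),'exp .209')
for n,cx,cy in [('carton',-.129,.023),('neigh',.145,.138)]:
    m=(Z>.069)&(Z<.08)&(np.hypot(x-cx,y-cy)<.08)
    r=cv2.minAreaRect((L[m]*1000).astype(np.float32)); print(n,r,(L[m].mean(0)*1000).round(1))
E
python3 f.py
```

```text
near 275 slope deg -0.02 y at .1 -0.069 exp -0.069 xrange [0.012 0.184]
mid 279 slope deg 0.41 y at .1 0.069 exp 0.069 xrange [0.012 0.184]
far 261 slope deg -0.28 y at .1 0.2045 exp 0.207 xrange [0.012 0.183]
stop slope -0.07 0.211 exp .209
carton ((-129.0768585205078, 22.86301040649414), (110.103271484375, 92.5702133178711), 0.5581587553024292) [-128.3   21.8]
neigh ((137.40017700195312, 134.49801635742188), (112.36271667480469, 90.40306854248047), 0.7203717231750488) [137.  133.8]
```

```bash
cat >> h.py <<'E'
O=np.array([.5508,-.0297]); A=8.0
def fr():
    a=np.radians(A); return np.array([np.sin(a),-np.cos(a)]),np.array([np.cos(a),np.sin(a)])
def go(lx,ly,z,zang):
    """tool-axis move (cm) & turn (deg) to lane x,y (mm), height z, tool-z angle zang in world deg"""
    s=read_state();R=Ro.from_rotvec(s['tcp_rot']).as_matrix();ex,ey=fr()
    t=np.r_[O+ex*lx/1e3+ey*ly/1e3,z/1e3]
    T=np.c_[[0,0,-1],np.cross([np.cos(np.radians(zang)),np.sin(np.radians(zang)),0],[0,0,-1]),[np.cos(np.radians(zang)),np.sin(np.radians(zang)),0]]
    print('t',round(s['time'],2),'world tgt',t.round(3),'tool move cm',(R.T@(t-s['tool_pos'])*100).round(2),'turn',np.degrees(Ro.from_matrix(R.T@T).as_rotvec()).round(2))
    p=s['tool_pos'][:2]-O; print('tcp lane mm',(1e3*np.r_[p@ex,p@ey,s['tool_pos'][2]]).round(1),'F',s['wrist_force'].round(1),'w',round(s['width'],3))
E
python3 -c "
from h import *
go(-129,105,160,98)"
```

```text
t 0.1 world tgt [0.637 0.113 0.16 ] tool move cm [  7.08 -58.04 -38.89] turn [-24.14  -0.12  -0.03]
tcp lane mm [-721.4 -265.5  230.1] F [-0.3 -0.9  0.1] w 1.001
```

Emit:
carry_out:
  offset:
    - [0,0,0]
    - [0,0,0]
    - [0,0,0]
    - [0,0,0]
    - [0,0,0]
  delta_rot:
    - [-4.83,0,0]
    - [-4.83,0,0]
    - [-4.83,0,0]
    - [-4.83,0,0]
    - [-4.83,0,0]
  fingers: 0.2

```text
time: 0.52
tool_pos: [0.1875, 0.6479, 0.2304]
tcp_rot: [-1.315, 1.139, 1.314]
wrist_force: [0.8, -0.4, -0.2]
width: 0.597
```

Emit:
carry_out:
  offset:
    - [0,-1.8,-2.9]
    - [0,-1.8,-2.9]
    - [0,-1.8,-2.9]
    - [0,-1.8,-2.9]
    - [0,-1.8,-2.9]
  delta_rot:
    - [0,0,0]
    - [0,0,0]
    - [0,0,0]
    - [0,0,0]
    - [0,0,0]

```text
time: 0.93
tool_pos: [0.2975, 0.5158, 0.2306]
tcp_rot: [-1.312, 1.141, 1.312]
wrist_force: [0.8, -0.6, 0.8]
width: 0.6
```

Emit:
carry_out:
  offset:
    - [0,-1.8,-2.9]
    - [0,-1.8,-2.9]
    - [0,-1.8,-2.9]
    - [0,-1.8,-2.9]
    - [0,-1.8,-2.9]
  delta_rot:
    - [0,0,0]
    - [0,0,0]
    - [0,0,0]
    - [0,0,0]
    - [0,0,0]

```text
time: 1.35
tool_pos: [0.4068, 0.3846, 0.2308]
tcp_rot: [-1.312, 1.141, 1.312]
wrist_force: [-0.7, 1.0, 0.2]
width: 0.601
```

Emit:
carry_out:
  offset:
    - [0,-1.8,-2.9]
    - [0,-1.8,-2.9]
    - [0,-1.8,-2.9]
    - [0,-1.8,-2.9]
    - [0,-1.8,-2.9]
  delta_rot:
    - [0,0,0]
    - [0,0,0]
    - [0,0,0]
    - [0,0,0]
    - [0,0,0]

```text
time: 1.77
tool_pos: [0.5161, 0.2536, 0.2308]
tcp_rot: [-1.311, 1.141, 1.312]
wrist_force: [1.1, -0.1, 0.4]
width: 0.602
```

```bash
python3 -c "
from h import *
go(-129,105,160,98)"
```

```text
t 1.77 world tgt [0.637 0.113 0.16 ] tool move cm [  7.08  -9.99 -15.64] turn [ 0.   -0.01 -0.04]
tcp lane mm [-285.4    5.1  230.8] F [ 1.1 -0.1  0.4] w 0.602
```

Emit:
carry_out:
  offset:
    - [0,-2.0,-3.1]
    - [0,-2.0,-3.1]
    - [0,-2.0,-3.1]
    - [0,-2.0,-3.1]
    - [0,-2.0,-3.1]
  delta_rot:
    - [0,0,0]
    - [0,0,0]
    - [0,0,0]
    - [0,0,0]
    - [0,0,0]

```text
time: 2.18
tool_pos: [0.6368, 0.114, 0.2307]
tcp_rot: [-1.311, 1.141, 1.312]
wrist_force: [0.2, 0.7, 0.1]
width: 0.601
```

```bash
python3 -c "
from h import *
c=get_calibration('wrist');print(np.array(c['mount']).round(3))
p,d,W=cloud('wrist');save('w1',p)
ex,ey=fr();L=np.dstack([(W[...,:2]-O)@ex,(W[...,:2]-O)@ey]);m=(W[...,2]>.068)&(W[...,2]<.078)&(abs(L[...,0]+.129)<.1)&(abs(L[...,1]-.023)<.08)
n,l,s,c=cv2.connectedComponentsWithStats(m.astype(np.uint8));i=1+s[1:,4].argmax();print(s[i])
print(cv2.minAreaRect((L[l==i]*1000).astype(np.float32)))
go(-129,105,160,98)"
```

```text
[[ 0.001 -0.269  0.963 -0.142]
 [ 0.    -0.963 -0.269  0.069]
 [ 1.     0.    -0.001 -0.001]
 [ 0.     0.     0.     1.   ]]
[  189    31   127   108 13096]
((-127.46475219726562, 20.57614517211914), (110.84291076660156, 92.2785415649414), 0.06652158498764038)
t 2.23 world tgt [0.637 0.113 0.16 ] tool move cm [7.06 0.39 0.52] turn [-0.18 -0.28  0.15]
tcp lane mm [-124.2  108.7  230.6] F [ 4.9 -2.7  1.2] w 0.599
```

View pics/w1.png

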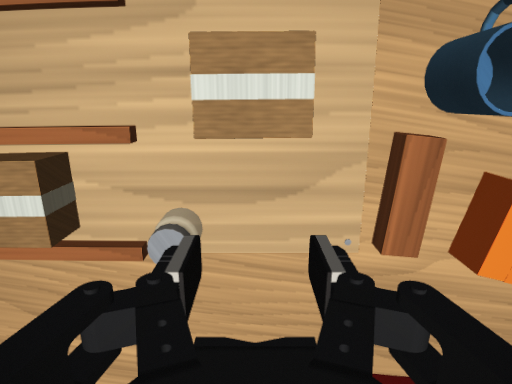

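The wrist view agrees: the carton at (252,85) is square, with its centre at lane y ≈ 21 mm. The jar at (175,235) is clear of the fingers. I'll go down beside the carton's far face.

Emit:
carry_out:
  offset:
    - [3.9,0,0.1]
    - [3.9,0,0.1]
    - [3.9,0,0.1]
    - [3.9,0,0.1]
    - [3.8,0,0]
  delta_rot:
    - [0,0,0]
    - [0,0,0]
    - [0,0,0]
    - [0,0,0]
    - [0,0,0]

```text
time: 2.65
tool_pos: [0.6348, 0.1196, 0.0351]
tcp_rot: [-1.311, 1.141, 1.312]
wrist_force: [0.1, 1.0, 0.5]
width: 0.596
```

Emit:
carry_out:
  offset:
    - [0,0.5,0]
    - [0,0.6,0]
    - [0,0.6,0]
    - [0,0.5,0]
    - [0,0.3,0]
  delta_rot:
    - [0,0,0]
    - [0,0,0]
    - [0,0,0]
    - [0,0,0]
    - [0,0,0]

```text
time: 3.07
tool_pos: [0.6125, 0.1164, 0.0408]
tcp_rot: [-1.314, 1.136, 1.308]
wrist_force: [-0.3, 0.5, -0.2]
width: 0.601
```

```bash
python3 -c "
from h import *
go(-129,57,36,98)"
```

```text
t 3.07 world tgt [0.589 0.106 0.036] tool move cm [ 0.46  2.45 -0.71] turn [0.01 0.   0.3 ]
tcp lane mm [-136.1   81.4   40.8] F [-0.3  0.5 -0.2] w 0.601
```

Emit:
carry_out:
  offset:
    - [0.2,0,-0.4]
    - [0.2,0,-0.3]
    - [0,0.3,0]
    - [0,0.4,0]
    - [0,0.4,0]
  delta_rot:
    - [0,0,0.3]
    - [0,0,0]
    - [0,0,0]
    - [0,0,0]
    - [0,0,0]

```text
time: 3.48
tool_pos: [0.6026, 0.1076, 0.0344]
tcp_rot: [-1.31, 1.141, 1.312]
wrist_force: [3.5, 0.1, 1.3]
width: 0.605
```

```bash
python3 -c "
from h import *
go(-129,57,36,98)"
```

```text
t 3.48 world tgt [0.589 0.106 0.036] tool move cm [-0.16  1.35  0.02] turn [-0.02  0.   -0.08]
tcp lane mm [-128.8   70.5   34.4] F [3.5 0.1 1.3] w 0.605
```

Emit:
carry_out:
  offset:
    - [0,0.3,0]
    - [0,0.3,0]
    - [0,0.2,0]
    - [0,0.1,0]
    - [0,0,0]
  delta_rot:
    - [0,0,0]
    - [0,0,0]
    - [0,0,0]
    - [0,0,0]
    - [0,0,0]

```text
time: 3.9
tool_pos: [0.592, 0.1065, 0.0335]
tcp_rot: [-1.309, 1.144, 1.315]
wrist_force: [3.6, 0.7, 1.5]
width: 0.601
```

```bash
cat > c.py <<'E'
from h import *
import sys
def carton(n,name=None):
    p,d,W=cloud(n)
    if name: save(name,p)
    ex,ey=fr();L=np.dstack([(W[...,:2]-O)@ex,(W[...,:2]-O)@ey])
    m=(W[...,2]>.068)&(W[...,2]<.078)&(abs(L[...,0])<.25)&(abs(L[...,1])<.085)
    k,l,s,c=cv2.connectedComponentsWithStats(m.astype(np.uint8))
    for i in range(1,k):
        if s[i,4]>100:
            r=cv2.minAreaRect((L[l==i]*1000).astype(np.float32));print(n,s[i],np.round(r[0],1),np.round(r[1],1),round(r[2],2))
for n in sys.argv[1:]: carton(n,n+'_'+str(round(read_state()['time'],2)))
go(-129,57,36,98)
E
python3 c.py top wrist
```

```text
wrist [   72     0   368   322 90992] [-128.7   15.3] [110.5 111.7] 89.93
t 4.0 world tgt [0.589 0.106 0.036] tool move cm [-0.26  0.28 -0.01] turn [ 0.01  0.   -0.3 ]
tcp lane mm [-129.1   59.8   33.4] F [3.2 0.7 2.3] w 0.602
```

Emit:
carry_out:
  offset:
    - [-0.1,0.2,0]
    - [-0.1,0.2,0]
    - [0,0.1,0]
    - [0,0,0]
    - [0,0,0]
  delta_rot:
    - [0,0,-0.3]
    - [0,0,0]
    - [0,0,0]
    - [0,0,0]
    - [0,0,0]

```text
time: 4.42
tool_pos: [0.5857, 0.1055, 0.0347]
tcp_rot: [-1.31, 1.142, 1.313]
wrist_force: [-0.4, 0.4, -0.1]
width: 0.6
```

Emit:
carry_out:
  offset:
    - [0,-0.5,0]
    - [0,-1,0]
    - [0,-1,0]
    - [-3,0,0]
    - [-3,0,0]
  delta_rot:
    - [0,0,0]
    - [0,0,0]
    - [0,0,0]
    - [0,0,0]
    - [0,0,0]

```text
time: 4.83
tool_pos: [0.6112, 0.1091, 0.0934]
tcp_rot: [-1.309, 1.144, 1.315]
wrist_force: [0.4, -0.4, 0.1]
width: 0.597
```

Emit:
carry_out:
  offset:
    - [-3,0,0]
    - [-3,0,0]
    - [-3,0,0]
    - [0,0,0]
    - [0,0,0]
  delta_rot:
    - [0,0,0]
    - [0,0,0]
    - [0,0,0]
    - [0,0,0]
    - [0,0,0]

```text
time: 5.25
tool_pos: [0.615, 0.1096, 0.1889]
tcp_rot: [-1.314, 1.135, 1.306]
wrist_force: [-1.2, -0.2, -0.1]
width: 0.604
```

```bash
python3 c.py top wrist; python3 -c "
from h import *
go(-215,0,180,8)"
```

```text
wrist [  180    15   151   126 18168] [-128.5   -5.5] [111.   91.4] 0.03
t 5.35 world tgt [0.589 0.106 0.036] tool move cm [14.87  2.28 -0.  ] turn [ 0.    0.   -0.05]
tcp lane mm [-129.    80.   184.7] F [-0.8  0.1 -1.3] w 0.599
t 5.35 world tgt [0.521 0.183 0.18 ] tool move cm [0.48 7.99 8.6 ] turn [ 9.e+01 -4.e-02 -4.e-02]
tcp lane mm [-129.    80.   184.7] F [-0.8  0.1 -1.3] w 0.599
```

Run:
```python
from h import *
p,d,W=cloud('wrist'); ex,ey=fr();x=(W[...,:2]-O)@ex;y=(W[...,:2]-O)@ey;Z=W[...,2]
for n,y0 in [('near',-.069),('mid',.069)]:
    m=(Z>.028)&(Z<.037)&(abs(y-y0)<.02)&(x>-.02)&(x<.1)
    if m.sum()>50:
        q=cv2.minAreaRect(np.c_[x[m],y[m]].astype(np.float32)*1000);print(n,m.sum(),q,'ymed',np.median(y[m]),'xmin',x[m].min())
```

```text
near 1976 ((47.41489791870117, -69.18527221679688), (16.293420791625977, 91.43191528320312), 88.8206787109375) ymed -0.06894765271411386 xmin 0.001578994822123332
mid 1988 ((51.00386047363281, 72.97843170166016), (97.83853912353516, 31.259109497070312), 0.3835025131702423) ymed 0.06629904715972704 xmin 0.0021776453756548286
```

Emit:
carry_out:
  offset:
    - [0,0,0]
    - [0,0,0]
    - [0,0,0]
    - [0,0,0]
    - [0,0,0]
  delta_rot:
    - [7,0,0]
    - [7,0,0]
    - [7,0,0]
    - [7,0,0]
    - [7,0,0]

```text
time: 5.82
tool_pos: [0.6106, 0.109, 0.1828]
tcp_rot: [-0.85, 1.402, 0.853]
wrist_force: [0.3, 1.1, 0.0]
width: 0.601
```

Emit:
carry_out:
  offset:
    - [0,0,0]
    - [0,0,0]
    - [0,0,0]
    - [0,0,0]
    - [0,0,0]
  delta_rot:
    - [7,0,0]
    - [7,0,0]
    - [7,0,0]
    - [7,0,0]
    - [7,0,0]

```text
time: 6.23
tool_pos: [0.6107, 0.109, 0.1828]
tcp_rot: [-0.378, 1.542, 0.379]
wrist_force: [-0.5, 0.5, -0.2]
width: 0.601
```

Emit:
carry_out:
  offset:
    - [0,0,0]
    - [0,0,0]
    - [0,0,0]
    - [0,2.5,-2.5]
    - [0,2.5,-2.5]
  delta_rot:
    - [7,0,0]
    - [7,0,0]
    - [6,0,0]
    - [0,0,0]
    - [0,0,0]

```text
time: 6.65
tool_pos: [0.5547, 0.151, 0.1828]
tcp_rot: [-0.108, 1.572, 0.107]
wrist_force: [-0.7, 0.2, -0.2]
width: 0.601
```

```bash
python3 -c "
from h import *
go(-220,-5,180,8)"
```

```text
t 6.65 world tgt [0.515 0.187 0.18 ] tool move cm [ 0.29  4.15 -3.41] turn [-0.18 -0.22  0.02]
tcp lane mm [-178.4   29.   182.8] F [-0.7  0.2 -0.2] w 0.601
```

Emit:
carry_out:
  offset:
    - [0,2.1,-1.7]
    - [0,2.1,-1.7]
    - [0,0,0]
    - [3.7,0,0]
    - [3.7,0,0]
  delta_rot:
    - [0,0,0]
    - [0,0,0]
    - [0,0,0]
    - [0,0,0]
    - [0,0,0]

```text
time: 7.07
tool_pos: [0.518, 0.1895, 0.1123]
tcp_rot: [-0.11, 1.562, 0.111]
wrist_force: [0.1, -0.0, -0.7]
width: 0.603
```

Emit:
carry_out:
  offset:
    - [3.7,0,0]
    - [3.5,0,0]
    - [0,0,0]
    - [0,0,0]
    - [0,0,0]
  delta_rot:
    - [0,0,0]
    - [0,0,0]
    - [0,0,0]
    - [0,0,0]
    - [0,0,0]

```text
time: 7.48
tool_pos: [0.5168, 0.1886, 0.0401]
tcp_rot: [-0.109, 1.568, 0.11]
wrist_force: [0.7, 0.7, 0.5]
width: 0.599
```

```bash
python3 c.py wrist; python3 -c "
from h import *
go(-195,-5,37,8)"
```

```text
wrist [152 255  41  62 569] [-222.   -31.4] [23.1 13.8] 36.76
wrist [318 255  40  64 585] [-221.7   22.8] [13.6 23.1] 55.34
t 7.53 world tgt [0.589 0.106 0.036] tool move cm [ 0.55 -9.21  5.91] turn [-90.     0.16   0.12]
tcp lane mm [-221.1   -2.1   41.3] F [ 0.3 -0.3  1.1] w 0.599
t 7.53 world tgt [0.519 0.163 0.037] tool move cm [ 0.43 -2.61 -0.29] turn [-0.01  0.18 -0.03]
tcp lane mm [-221.1   -2.1   41.3] F [ 0.3 -0.3  1.1] w 0.599
```

```bash
ls pics
```

```text
scene.png
top.png
top_3.9.png
top_5.25.png
w1.png
wrist_3.95.png
wrist_5.3.png
wrist_7.48.png
```

View pics/wrist_7.48.png

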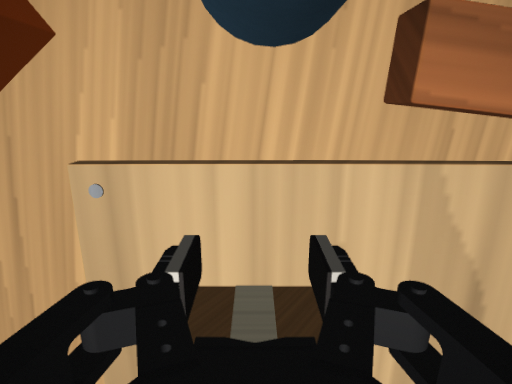

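The view shows the mug and offcut ahead of the camera, behind the gripper. The carton's rear edge is at v≈287, with its stripe at u≈253, centred between the fingers. I'll start the lane push, keeping the tips about 40 mm high so they stay above the rails.

Emit:
carry_out:
  offset:
    - [0,-0.8,0]
    - [0,-0.8,0]
    - [0,-0.5,0]
    - [0,-0.4,0]
    - [0,-0.4,0]
  delta_rot:
    - [0,0,0]
    - [0,0,0]
    - [0,0,0]
    - [0,0,0]
    - [0,0,0]

```text
time: 7.95
tool_pos: [0.5208, 0.1599, 0.0405]
tcp_rot: [-0.107, 1.566, 0.11]
wrist_force: [-1.5, 4.1, 1.6]
width: 0.602
```

Emit:
carry_out:
  offset:
    - [0,-0.6,0.05]
    - [0,-0.7,0.05]
    - [0,-0.7,0.05]
    - [0,-0.7,0.05]
    - [0,-0.5,0.05]
  delta_rot:
    - [0,0,0]
    - [0,0,0]
    - [0,0,0]
    - [0,0,0]
    - [0,0,0]

```text
time: 8.37
tool_pos: [0.527, 0.1277, 0.0393]
tcp_rot: [-0.11, 1.568, 0.109]
wrist_force: [-0.7, 4.1, 2.1]
width: 0.595
```

```bash
python3 c.py top;python3 -c "
from h import *
go(80,0,41,8)"
```

```text
top [245 163  24  32 568] [-69.4  -1.1] [60.4 92.4] 0.23
t 8.42 world tgt [0.589 0.106 0.036] tool move cm [ 0.32 -2.93  5.87] turn [-9.001e+01 -6.000e-02  3.000e-02]
tcp lane mm [-158.4   -1.7   39.2] F [-0.1  0.5  0.1] w 0.6
t 8.42 world tgt [ 0.562 -0.109  0.041] tool move cm [ -0.15 -23.84   0.17] turn [-0.01 -0.02  0.06]
tcp lane mm [-158.4   -1.7   39.2] F [-0.1  0.5  0.1] w 0.6
```

```bash
python3 c.py scene
```

```text
scene [237 164  45  39 747] [-91.5  -0.3] [118.8  94.1] 0.15
t 8.47 world tgt [0.589 0.106 0.036] tool move cm [ 0.3  -2.95  5.89] turn [-9.003e+01 -9.000e-02  2.000e-02]
tcp lane mm [-158.6   -1.9   39. ] F [ 0.1 -0.3 -0.3] w 0.601
```

Carton is at y ≈ -1 mm with yaw 0.2°, so I'll push straight.

Emit:
carry_out:
  offset:
    - [-0.02,-0.6,0.02]
    - [0,-0.8,0]
    - [0,-0.8,0]
    - [0,-0.8,0]
    - [0,-0.8,0]
  delta_rot:
    - [0,0,0]
    - [0,0,0]
    - [0,0,0]
    - [0,0,0]
    - [0,0,0]

```text
time: 8.88
tool_pos: [0.532, 0.09, 0.0392]
tcp_rot: [-0.11, 1.569, 0.11]
wrist_force: [-0.3, 1.4, -0.7]
width: 0.601
```

Emit:
carry_out:
  offset:
    - [-0.1,-0.8,0.02]
    - [0,-0.8,0]
    - [0,-0.8,0]
    - [0,-0.7,0]
    - [0,-0.5,0]
  delta_rot:
    - [0,0,0]
    - [0,0,0]
    - [0,0,0]
    - [0,0,0]
    - [0,0,0]

```text
time: 9.3
tool_pos: [0.5377, 0.0543, 0.0407]
tcp_rot: [-0.109, 1.568, 0.109]
wrist_force: [-0.4, 3.4, -0.1]
width: 0.6
```

```bash
python3 c.py top scene;python3 -c "
from h import *
go(80,0,41,8)"
```

```text
top [278 159  15  31 337] [17.3 -0.5] [92.7 37.5] 88.49
top [257 173  14  21 192] [-49.3 -18. ] [60.2 39.1] 81.89
scene [221 177  46  41 820] [-23.2   0.1] [ 93.3 130.7] 89.98
t 9.4 world tgt [0.589 0.106 0.036] tool move cm [0.48 4.42 5.79] turn [-9.004e+01 -1.000e-02  6.000e-02]
tcp lane mm [-84.8  -1.   40.8] F [-0.5 -0.9  0.3] w 0.597
t 9.4 world tgt [ 0.562 -0.109  0.041] tool move cm [ -0.   -16.48   0.11] turn [-0.04  0.03  0.04]
tcp lane mm [-84.8  -1.   40.8] F [-0.5 -0.9  0.3] w 0.597
```

Emit:
carry_out:
  offset:
    - [0,-0.6,0.02]
    - [0,-0.8,0]
    - [0,-0.8,0]
    - [0,-0.8,0]
    - [0,-0.8,0]
  delta_rot:
    - [0,0,0]
    - [0,0,0]
    - [0,0,0]
    - [0,0,0]
    - [0,0,0]

```text
time: 9.82
tool_pos: [0.5434, 0.0171, 0.0408]
tcp_rot: [-0.11, 1.568, 0.11]
wrist_force: [-1.1, 3.1, 1.4]
width: 0.599
```

Emit:
carry_out:
  offset:
    - [0,-0.8,0.02]
    - [0,-0.8,0]
    - [0,-0.8,0]
    - [0,-0.7,0]
    - [0,-0.5,0]
  delta_rot:
    - [0,0,0]
    - [0,0,0]
    - [0,0,0]
    - [0,0,0]
    - [0,0,0]

```text
time: 10.23
tool_pos: [0.5485, -0.0188, 0.0407]
tcp_rot: [-0.109, 1.568, 0.109]
wrist_force: [-0.9, 4.1, 2.3]
width: 0.601
```

```bash
python3 c.py top scene;python3 -c "
from h import *
go(80,0,41,8)"
```

```text
top [310 160   7  26 104] [102.9  -9.3] [76.2 15.6] 85.36
top [281 170  21  19 270] [ 35.2 -18.5] [55.3 60. ] 79.48
scene [203 192  47  41 880] [52.   0.3] [127.   93.4] 0.45
t 10.33 world tgt [0.589 0.106 0.036] tool move cm [ 0.44 11.84  5.78] turn [-9.003e+01 -5.000e-02  5.000e-02]
tcp lane mm [-10.6  -0.9  40.5] F [-1.  -0.4 -1.1] w 0.599
t 10.33 world tgt [ 0.562 -0.109  0.041] tool move cm [-0.04 -9.06  0.09] turn [-0.03  0.    0.07]
tcp lane mm [-10.6  -0.9  40.5] F [-1.  -0.4 -1.1] w 0.599
```

Emit:
carry_out:
  offset:
    - [0,-0.6,0.02]
    - [0,-0.8,0]
    - [0,-0.8,0]
    - [0,-0.8,0]
    - [0,-0.8,0]
  delta_rot:
    - [0,0,0]
    - [0,0,0]
    - [0,0,0]
    - [0,0,0]
    - [0,0,0]

```text
time: 10.75
tool_pos: [0.5536, -0.0563, 0.0403]
tcp_rot: [-0.11, 1.569, 0.11]
wrist_force: [-1.2, 2.3, 0.0]
width: 0.597
```

Emit:
carry_out:
  offset:
    - [0,-0.8,0.02]
    - [0,-0.8,0]
    - [0,-0.7,0]
    - [0,-0.5,0]
    - [0,-0.3,0]
  delta_rot:
    - [0,0,0]
    - [0,0,0]
    - [0,0,0]
    - [0,0,0]
    - [0,0,0]

```text
time: 11.17
tool_pos: [0.5582, -0.0871, 0.0404]
tcp_rot: [-0.109, 1.568, 0.109]
wrist_force: [-1.1, 1.6, -0.7]
width: 0.599
```

```bash
python3 c.py scene;python3 -c "
from h import *
go(80,0,41,8)"
```

```text
scene [187 207  47  42 969] [ 1.225e+02 -1.000e-01] [ 93.1 118.1] 88.45
t 11.22 world tgt [0.589 0.106 0.036] tool move cm [ 0.44 18.72  5.74] turn [-9.003e+01 -3.000e-02  3.000e-02]
tcp lane mm [58.2 -0.5 40.5] F [-0.5 -0.6 -0.4] w 0.597
t 11.22 world tgt [ 0.562 -0.109  0.041] tool move cm [-0.05 -2.18  0.05] turn [-0.03 -0.    0.04]
tcp lane mm [58.2 -0.5 40.5] F [-0.5 -0.6 -0.4] w 0.597
```

Emit:
carry_out:
  offset:
    - [0,-0.4,0]
    - [0,-0.4,0]
    - [0,-0.3,0]
    - [0,-0.3,0]
    - [0,-0.2,0]
  delta_rot:
    - [0,0,0]
    - [0,0,0]
    - [0,0,0]
    - [0,0,0]
    - [0,0,0]

```text
time: 11.63
tool_pos: [0.5605, -0.1022, 0.0406]
tcp_rot: [-0.11, 1.568, 0.11]
wrist_force: [-1.0, 1.6, -0.2]
width: 0.596
```

Emit:
carry_out:
  offset:
    - [0,-0.1,0]
    - [0,-0.1,0]
    - [0,-0.1,0]
    - [0,-0.1,0]
    - [0,-0.1,0]
  delta_rot:
    - [0,0,0]
    - [0,0,0]
    - [0,0,0]
    - [0,0,0]
    - [0,0,0]

```text
time: 12.05
tool_pos: [0.5612, -0.107, 0.0406]
tcp_rot: [-0.11, 1.568, 0.11]
wrist_force: [-0.6, 1.4, -0.9]
width: 0.598
```

Emit:
carry_out:
  offset:
    - [0,-0.1,0]
    - [0,-0.1,0]
    - [0,-0.1,0]
    - [0,0,0]
    - [0,0,0]
  delta_rot:
    - [0,0,0]
    - [0,0,0]
    - [0,0,0]
    - [0,0,0]
    - [0,0,0]

```text
time: 12.47
tool_pos: [0.5616, -0.1097, 0.0406]
tcp_rot: [-0.109, 1.568, 0.11]
wrist_force: [-0.8, 4.5, 1.2]
width: 0.596
```

Emit:
carry_out:
  offset:
    - [0,-0.1,0]
    - [0,-0.1,0]
    - [0,0,0]
    - [0,0,0]
    - [0,0,0]
  delta_rot:
    - [0,0,0]
    - [0,0,0]
    - [0,0,0]
    - [0,0,0]
    - [0,0,0]

```text
time: 12.88
tool_pos: [0.5616, -0.1097, 0.0406]
tcp_rot: [-0.107, 1.569, 0.112]
wrist_force: [-1.9, 10.8, 3.0]
width: 0.6
```

Emit:
carry_out:
  offset:
    - [0,-0.1,0]
    - [0,-0.1,0]
    - [0,0,0]
    - [0,0,0]
    - [0,0,0]
  delta_rot:
    - [0,0,0]
    - [0,0,0]
    - [0,0,0]
    - [0,0,0]
    - [0,0,0]

```text
time: 13.3
tool_pos: [0.5615, -0.1097, 0.0406]
tcp_rot: [-0.104, 1.569, 0.114]
wrist_force: [-1.5, 17.4, 4.6]
width: 0.6
```

Emit:
carry_out:
  offset:
    - [0,0.3,0]
    - [0,0.6,0]
    - [0,1.5,0]
    - [-2,2,0]
    - [-4,0,0]
  delta_rot:
    - [0,0,0]
    - [0,0,0]
    - [0,0,0]
    - [0,0,0]
    - [0,0,0]

```text
time: 13.72
tool_pos: [0.5503, -0.0671, 0.0954]
tcp_rot: [-0.108, 1.58, 0.113]
wrist_force: [-0.8, -1.0, -0.7]
width: 0.598
```

Emit:
carry_out:
  offset:
    - [-4,0,0]
    - [-4,0,0]
    - [-4,0,0]
    - [-2,3,0]
    - [0,4,0]
  delta_rot:
    - [0,0,0]
    - [0,0,0]
    - [0,0,0]
    - [0,0,0]
    - [0,0,0]

```text
time: 14.13
tool_pos: [0.5508, -0.0026, 0.2485]
tcp_rot: [-0.109, 1.554, 0.103]
wrist_force: [1.1, 0.8, 0.4]
width: 0.598
```

Emit:
carry_out:
  offset:
    - [0,4,0]
    - [0,4,0]
    - [0,4,0]
    - [0,4,0]
    - [0,4,0]
  delta_rot:
    - [0,0,0]
    - [0,0,0]
    - [0,0,0]
    - [0,0,0]
    - [0,0,0]

```text
time: 14.55
tool_pos: [0.5178, 0.1989, 0.241]
tcp_rot: [-0.11, 1.567, 0.109]
wrist_force: [1.0, -0.3, 1.0]
width: 0.598
```

```bash
python3 c.py scene top
python3 - <<'E'
import cv2,glob
f=sorted(glob.glob('pics/top_*'),key=lambda s:float(s[9:-4]))[-1]
i=cv2.imread(f)[85:225,180:380];cv2.imwrite('pics/crop.png',cv2.resize(i,None,fx=4,fy=4,interpolation=2))
E
```

```text
scene [181 212  48  43 989] [149.4  -1.1] [ 95.  108.9] 89.69
top [ 306  150   42   35 1075] [146.5   0.2] [111.6  92.9] 0.08
t 14.65 world tgt [0.589 0.106 0.036] tool move cm [ 20.47 -10.63   5.72] turn [-8.967e+01  1.400e-01 -4.000e-02]
tcp lane mm [-234.5   -1.   240.8] F [ 0.1 -0.5  1.8] w 0.599
```

View pics/crop.png

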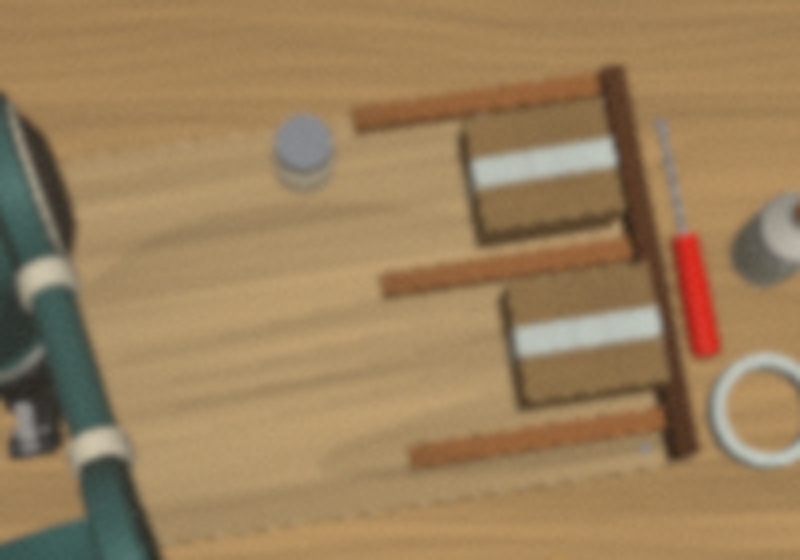

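The carton sits flat against the stop at crop position (585,335), centred between the rails, and the neighbour and jar haven't moved. The arm is clear, so I'll hand in.

```bash
python3 -c "
from workcell import *
print(finish_job())"
```

```text
the job is handed in; nothing more can be done
None
```

The carton is in the empty lane, home against the end stop and square, and I handed the job in at about 14.7 s. I first pushed it sideways onto the lane's axis, then down the lane with both fingertips against its rear face and about 40 mm high, above the 32 mm rail tops.

**Seating:** at the end the push force rose to about 17 N while the gripper stopped advancing, which shows contact with the stop.

**Final position (top camera):** the carton's centre is at lane x = 146.5 mm, where 145 mm is nominal. It is 0.2 mm off the lane's middle and turned 0.1°, which leaves about 14 mm to each rail.

**Disagreement:** the scene camera, viewing at an angle, put it at x = 149 mm and y = -1 mm. Even the top camera's figure is 1.5 mm past nominal. Its measurement of the end stop itself was also 2 mm far, so I take this as calibration error.

**Everything else:** in the last picture, the neighbour and jar look unmoved. The arm is about 24 cm up, touching nothing, and I saw no sign of contact with a rail.

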